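Sort the stray parts into the carry tray and hold it up level

ROBOT

A 6-joint arm with a two-finger parallel gripper is mounted at the origin on the work surface. World frame = base frame: x ahead of the robot, y to its left, z up, the work surface at z = 0. Lengths are in m, angles in rad, forces in N, time in s.
With the tool pointing down it reaches from about 0.375 to 0.9 m from the base axis. Payload 3.1 kg.
Tool frame: the origin (TCP) lies between the finger pads; the fingertips stand 25 mm ahead of it and the grasp point (between the pads) lies 6 mm ahead of it; y points along the fingers, x is the direction in which the jaws open and shut, and the axes are right-handed (so a half turn about y gives the same grasp; the last joint's range is limited). The gripper opens to 87 mm and grips with 3 to 60 N. Pads are 19 mm wide; open, the fingers measure 117 mm over their backs; the gripper's body (75 mm by 190 mm) begins 51 mm behind the grasp point.
Start: joints at [-1.347, 0.527, 1.433, -0, 1.181, -0.178], TCP at [0.244, -0.575, 0.224] pointing down, gripper open.
Joint ranges: [-3.08, 3.08], [-0.75, 2.2], [0.22, 2.44], [-1.43, 4.57], [0, 2.65], [-2.85, 2.85]. Speed limits (rad/s): [2.79, 2.79, 3.14, 3.14, 3.14, 3.14].

INTERFACE

Orientations are given as a unit quaternion [x, y, z, w].
In Python, from rig import robot gives the robot as it stands.
- The arm moves only by the tool carry_out, never from a script. Its argument "moves" is a list of rows, each a list of 7 numbers: the opening, from 0 (shut) to 1 (fully open), then the shift along the tool's x, y, z in cm, then the turn, a rotation vector about the tool's x, y, z in rad. In form: [[grip, x, y, z, rx, ry, rz], ...]. A call has 1 to 20 rows; each row is the pose to reach, as a shift and turn from the pose commanded when the call began, along the tool's axes at that moment; what a row does not reach only later rows make up. A row lasts 1/10 s, in which the tool goes at most 50 mm and 8.59 degrees, less where a joint would pass 70% of its speed; a pose out of reach is approached as far as the arm can. A call with a gripper value outside its range is refused whole. The fingers move at their own pace and stop on an object; "force" is the grip in N (left out, the last holds). Time passes only in rows, so rows that repeat a pose let the fingers close. It gives the time, the measured TCP pose, the force and the opening at its end, in the units of the state.
- robot.get_obs(): the state, without advancing time (a new reading comes with each control period).
- robot.camera(name): name is "scene" or "top"; returns the picture (480x640x3 uint8, red, green, blue); there is no depth.
- robot.camera_params(name): a dict with "fx", "fy", "cx", "cy" (pixels), "extrinsics" (4x4, takes a point from camera to world coordinates). Camera axes: x right, y down, z forward; pixel columns grow to the right and rows downward; lengths in m; the calibration is good to about 2 mm. A picture is of the moment at which its call begins. camera_params takes no time and is no camera call.
- robot.hand_in(): hands the job in, once; it reports no verdict.
The state is a dict: "time": time; "q": joint angles; "joint_velocities": joint speeds; "joint_torque": joint torques, N m; "position": TCP position; "tool_rot": TCP orientation; "ft_force": force on the tool from outside, world axes, zero at the start; "moment": the same for the moment, N m; "grip_width": finger opening in m.
Only numpy, scipy, OpenCV 4.12 (cv2) and the standard library are available. Lean on these libraries where they do the work, as an engineer would, in place of code of your own. Each camera call takes 0.05 s, during which the arm holds its last target.

TASK

Sort the three stray parts into the two-sided carry tray while it stands on the bench: both brass spacers into the yellow side, the black pipe elbow into the blue side. Then take the tray by its handle, lift it about 10 cm clear of the bench without tipping it, and finish while still holding it there, level and still, with the parts aboard and nothing else supporting it. Leave everything else on the bench where it is.

Things in the scene. Friction and masses are not known exactly. Their poses are not given: they have to be found in the camera images.
- tray: loose two-sided carry tray, about 0.4 kg, any yaw, 210 x 210 mm, outer walls 40 mm high, 4 thick, floor 5 thick; origin at the centre of its underside, z up. A 6 mm wide, 40 mm high divider along its x parts the yellow side (+y) from the blue side (-y), each 202 x 98 mm inside. A black handle bar runs along x above the divider, on posts at x = -62 and +62 mm
- tray_handle (a point): centre of the tray's black handle bar, 82 mm above the tray's underside. The bar is 18 mm wide (y), 16 mm high (its top at 90 mm), free for 110 mm along the tray's x between the posts; open space of 34 mm between bar and divider. The tray balances about this point
- tray_yellow (a point): centre of the yellow side's inner floor, 52 mm from the divider's middle, 5 mm above the tray's underside
- tray_blue (a point): centre of the blue side's inner floor, 52 mm from the divider's middle, 5 mm above the tray's underside
- spacer_a: brass hexagonal spacer standing upright, 32 mm across flats (37 across corners), 38 mm high, with a 16 mm thick, 10 mm high stud on top, about 90 g; origin at the centre of its underside, z up; two of the six flats face along its x and -x
- spacer_b: a second brass spacer, the same as spacer_a
- elbow: black plastic 90 degree pipe elbow lying flat, about 50 g. Origin at bench level, at the centre of its 75 x 75 mm outline. Its corner is at x = -22.5, y = -22.5 mm; from there one leg runs along +x, one along +y, each 60 mm long, centre line 15 mm above the underside, 26 mm thick with 30 mm collars on the last 12 mm; grey discs mark the ends
- screwdriver: red-handled screwdriver lying on the bench, loose, not to be disturbed; along its x
- tape_roll: green roll of tape lying flat, loose, 90 mm across, 24 mm high, not to be disturbed; origin at the centre of its underside
- screw_jar: amber jar with white cap, loose, 60 mm across, 75 mm high, not to be disturbed; origin at the centre of its underside
- mug: blue mug, loose, 76 mm across, 85 mm high, not to be disturbed; origin at the centre of its underside
- meter: orange hand meter lying flat, loose, 150 (x) x 75 (y) x 30 mm, not to be disturbed; origin at the centre of its underside
There are look-alikes about, which are no part of the job. What is meant by the elbow is not orange or pink, and is the smaller of those in its own colour.

How it is judged:
By the outcome, as a careful person would: the job done as asked, in the order asked, and still so for the second after the job is handed in, while the arm keeps its last pose, push and grip.
It also fails if it takes over 72 s, if anything falls off the work surface, if the arm or the gripper's body presses on something with over 40 N, if the wrist force passes 120 N, or if a joint passes its speed limit or range.

## Working session

There is one attempt and no reset: what is moved stays moved. The work goes in short steps, Python scripts to look and compute and a tool call to move; the robot and the scene stay as the last step left them, time stands still between calls to the robot, and variables do not carry over. Pictures are saved under pics/ and viewed, and the job is handed in when it is done.

Besides the shell and the picture viewer there is one more tool, called after "Request:" by a JSON object that holds its "fn" and its "kwargs", one argument or row to a line. carry_out: Moves the arm, as the interface text tells. Its arguments: {"type":"object","properties":{"moves":{"type":"array"},"force":{"type":"number"}},"required":["moves"]}

```bash
mkdir -p pics; ls; python3 - <<'E'
from rig import robot
import cv2,json
for n in("scene","top"):
    im=robot.camera(n); cv2.imwrite(f"pics/{n}0.png",im[:,:,::-1])
    p=robot.camera_params(n); print(n,p)
print(robot.get_obs())
E
```

```text
pics
scene {'fx': 595.2242205127385, 'fy': 595.2242205127385, 'cx': 325.2087007098743, 'cy': 236.1354597893481, 'extrinsics': array([[ 0.68645317,  0.46526469, -0.55884775,  1.3337123 ],
       [ 0.72710794, -0.42881083,  0.53612995, -0.8329285 ],
       [ 0.00980236, -0.77437074, -0.63265621,  0.9753041 ],
       [ 0.        ,  0.        ,  0.        ,  1.        ]])}
top {'fx': 582.2287257691183, 'fy': 582.2287257691183, 'cx': 329.72417550410296, 'cy': 249.42212751392032, 'extrinsics': array([[-0.00395565, -0.99031   ,  0.13881807,  0.32113031],
       [-0.99980881,  0.00657495,  0.01841505, -0.09389223],
       [-0.01914933, -0.13871869, -0.99014667,  1.71421104],
       [ 0.        ,  0.        ,  0.        ,  1.        ]])}
{'time': 0.1, 'q': array([-1.34749241e+00,  5.28387043e-01,  1.43375748e+00, -2.57013858e-05,
        1.18142152e+00, -1.78490196e-01]), 'joint_velocities': array([-0.00099134, -0.00183815, -0.00367814,  0.00024316,  0.00076665,
       -0.00045753]), 'joint_torque': array([-3.67733410e-04, -4.40985703e+01, -1.77150214e+01,  6.34072674e-02,
        5.33514738e-02, -4.84144573e-05]), 'position': array([ 0.24429748, -0.57456539,  0.2235663 ]), 'tool_rot': array([-0.58924372,  0.39067678, -0.38965661,  0.59019591]), 'ft_force': array([-0.19566798, -0.26215663,  0.0599226 ]), 'moment': array([-0.07474202, -0.04857845,  0.01982601]), 'grip_width': 0.08704148818261984}
```

View pics/scene0.png

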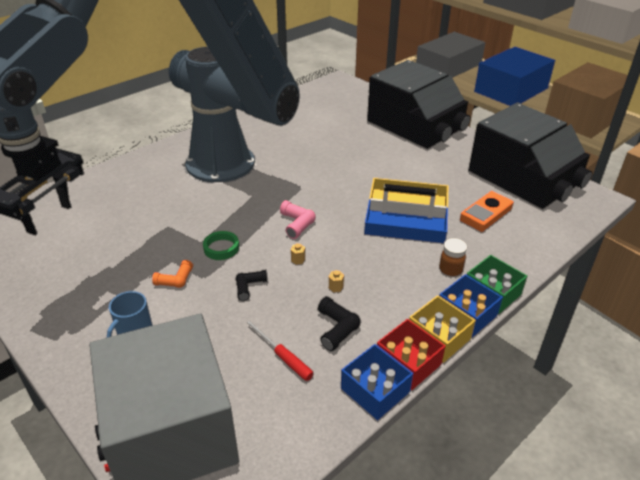

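View pics/top0.png

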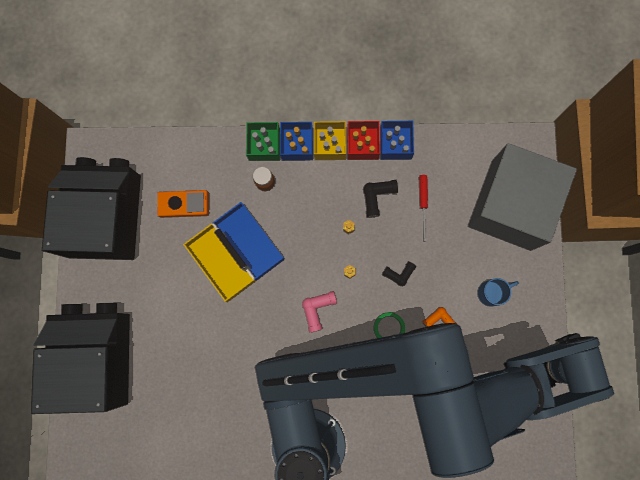

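```bash
cat > h.py <<'E'
import numpy as np,cv2
from scipy.spatial.transform import Rotation as R
from rig import robot
def ray(n,u,v,z):
    p=robot.camera_params(n);E=p["extrinsics"]
    d=E[:3,:3]@np.array([(u-p["cx"])/p["fx"],(v-p["cy"])/p["fy"],1]);o=E[:3,3]
    return o+d*(z-o[2])/d[2]
def proj(n,P):
    p=robot.camera_params(n);E=p["extrinsics"]
    c=E[:3,:3].T@(np.asarray(P)-E[:3,3]);return np.round([p["cx"]+p["fx"]*c[0]/c[2],p["cy"]+p["fy"]*c[1]/c[2]],1)
def crop(n,src,u0,v0,u1,v1,s,out):
    im=cv2.imread(src)[v0:v1,u0:u1];cv2.imwrite(out,cv2.resize(im,None,fx=s,fy=s,interpolation=cv2.INTER_CUBIC))
E
python3 - <<'E'
from h import *
o=robot.get_obs();print(R.from_quat(o["tool_rot"]).as_matrix().round(3))
E
```

```text
[[ 0.391 -0.     0.92 ]
 [-0.92   0.002  0.391]
 [-0.002 -1.     0.   ]]
```

The top view shows these that could be taken for the elbow: black (400,273), larger black (378,197), orange (440,317) and pink (318,310). I choose (400,273), the smaller black one. The spacers are at (349,227) and (349,271); the pins in the bins at the far edge are not parts of the job. The tray is at (235,252). Next I look closer.

```bash
python3 - <<'E'
from h import *
crop("top","pics/top0.png",330,170,450,300,6,"pics/c1.png")
im=cv2.imread("pics/c1.png");cv2.imwrite("pics/c1.png",im[:600] if 0 else cv2.resize(im,None,fx=.75,fy=.75))
crop("top","pics/top0.png",170,190,300,310,5,"pics/c2.png")
E
```

```text
(no output)
```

View pics/c1.png

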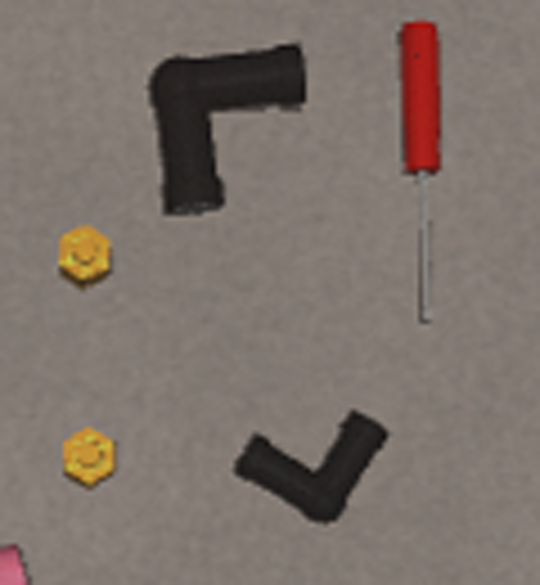

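View pics/c2.png

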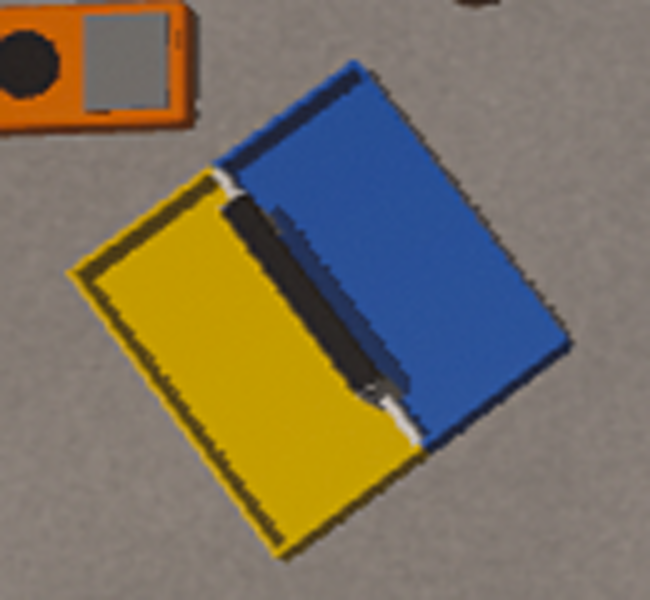

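```bash
python3 - <<'E'
from h import *
f=lambda x,y,s,u0,v0:((x+.5)/s-.5+u0,(y+.5)/s-.5+v0)
c=[ray("top",*f(x,y,5,170,190),.04) for x,y in [(69,271),(355,62),(571,345),(284,558)]]
c=np.array(c);print(c.round(4),[np.linalg.norm(c[i]-c[i-1]).round(4) for i in range(4)])
m=c.mean(0);print("centre",m)
for i in range(4):
    d=c[i]-c[i-1];print(np.degrees(np.arctan2(d[1],d[0])))
h=[ray("top",*f(x,y,5,170,190),.09) for x,y in [(237,204),(366,384)]];print("handle",h,np.mean(h,0))
g=lambda x,y,z:ray("top",*f(x,y,4.5,330,170),z)
print("studs",g(86,254,.048),g(91,457,.048))
e=np.array([g(x,y,.015) for x,y in[(327,515),(370,423),(246,457)]]);print("elbow",e)
im=cv2.imread("pics/top0.png");a=[cv2.resize(im[b:b+26,336:362],None,fx=15,fy=15,interpolation=cv2.INTER_CUBIC) for b in(214,258)]
cv2.imwrite("pics/c3.png",np.hstack(a))
im=cv2.imread("pics/scene0.png");a=[cv2.resize(im[v:v+36,u:u+36],None,fx=11,fy=11,interpolation=cv2.INTER_CUBIC) for u,v in((319,263),(280,237))]
cv2.imwrite("pics/c4.png",np.hstack(a))
a=im[260:305,225:275];cv2.imwrite("pics/c5.png",cv2.resize(a,None,fx=11,fy=11,interpolation=cv2.INTER_CUBIC))
E
```

```text
[[0.5753 0.3649 0.04  ]
 [0.6987 0.1993 0.04  ]
 [0.5298 0.0707 0.04  ]
 [0.4073 0.2353 0.04  ]] [np.float64(0.2121), np.float64(0.2065), np.float64(0.2123), np.float64(0.2052)]
centre [0.55279143 0.21752773 0.04      ]
37.65423164964628
-53.29283417447169
-142.6883952590272
126.65293793624575
handle [array([0.60554063, 0.25640697, 0.09      ]), array([0.50222566, 0.18115415, 0.09      ])] [0.55388314 0.21878056 0.09      ]
studs [ 0.62290242 -0.11836853  0.048     ] [ 0.49126019 -0.12044322  0.048     ]
elbow [[ 0.45597131 -0.27349997  0.015     ]
 [ 0.51578919 -0.30270302  0.015     ]
 [ 0.49403377 -0.22173393  0.015     ]]
```

View pics/c3.png

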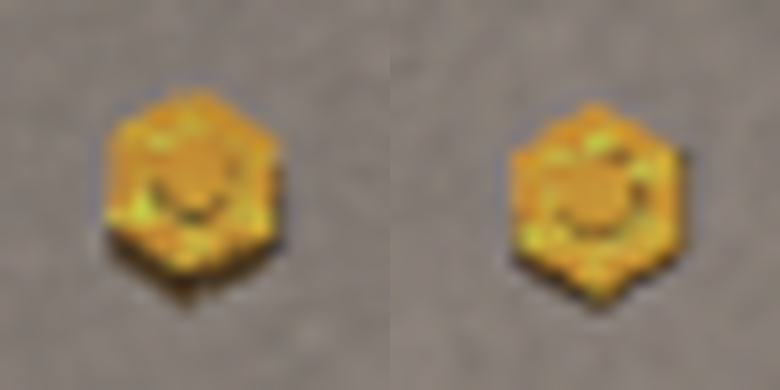

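View pics/c4.png

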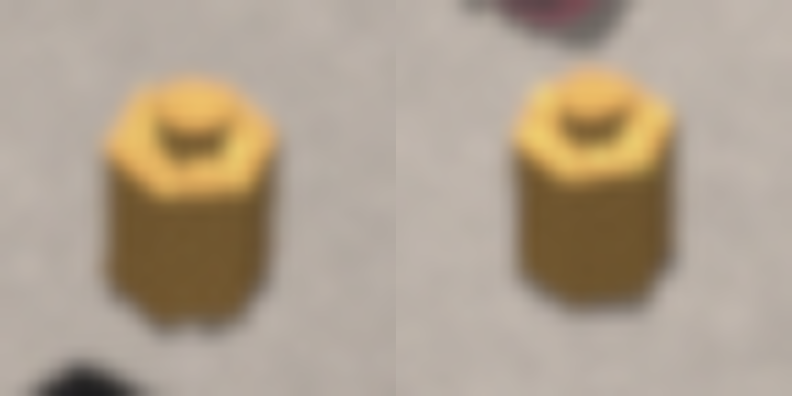

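View pics/c5.png

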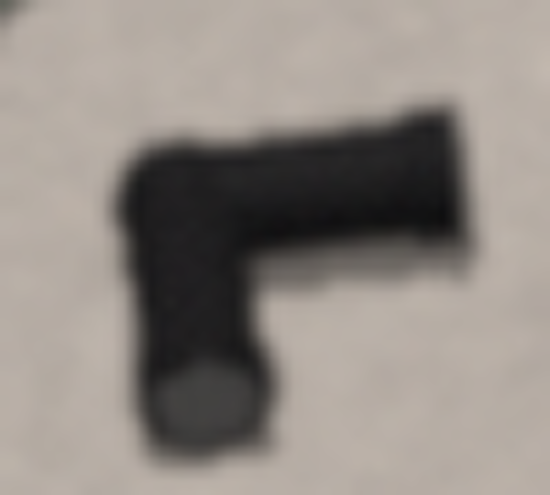

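```bash
cat >> h.py <<'E'
def jaw(a): # tool rotation: x jaw at world angle a(deg), y down
    a=np.radians(a);x=np.array([np.cos(a),np.sin(a),0]);y=np.array([0,0,-1.]);return R.from_matrix(np.c_[x,y,np.cross(x,y)])
def go(g,a,base=None):
    """grasp-point target g world, jaw angle a -> row numbers (cm, rad), from measured pose or base=(pos,quat)"""
    o=robot.get_obs();p,q=(o["position"],o["tool_rot"]) if base is None else base
    R0=R.from_quat(q);t=np.array(g)+[0,0,.006]-p
    print("shift cm",(R0.inv().apply(t)*100).round(2),"rot",(R0.inv()*jaw(a)).as_rotvec().round(3), "t",o["time"])
def st():
    o=robot.get_obs();Rm=R.from_quat(o["tool_rot"]).as_matrix()
    print("t",o["time"],"grasp",(o["position"]+.006*Rm[:,1]).round(4),"jaw",np.degrees(np.arctan2(Rm[1,0],Rm[0,0])).round(2),"tilt y",Rm[:,1].round(4),"F",o["ft_force"].round(2),"w",o["grip_width"].round(4),"q",o["q"].round(2))
TC=np.array([.553,.218]);TY=37.
def tray(x,y,z):
    a=np.radians(TY);return np.array([TC[0]+x*np.cos(a)-y*np.sin(a),TC[1]+x*np.sin(a)+y*np.cos(a),z])
E
python3 - <<'E'
from h import *
f=lambda x,y,s,u0,v0:((x+.5)/s-.5+u0,(y+.5)/s-.5+v0)
s1=ray("top",*f(192,186,15,336,214),.038);s2=ray("top",*f(207,200,15,336,258),.038);print(s1,s2)
f1=f(192,135,11,319,263);f2=f(596-396,128,11,280,237)
print("scene top hex",ray("scene",*f1,.038),ray("scene",*f2,.038))
for x,y in((191,138),):pass
for P in ([.464,-.2732,.015],[.5158,-.3027,.015],[.494,-.2217,.015]):print("elbow in c5",(proj("scene",P)-[225,260])*11)
print("mug",ray("top",494,292,.085),"handle ends scene",proj("scene",tray(.071,0,.09)),proj("scene",tray(-.071,0,.09)),"corners",[proj("scene",tray(a*.105,b*.105,.04)) for a,b in((1,1),(1,-1),(-1,-1),(-1,1))])
crop("s","pics/scene0.png",350,160,460,250,7,"pics/c6.png")
go([.464+.030*np.cos(np.radians(-30)),-.2732+.03*np.sin(np.radians(-30)),.10],60)
E
```

```text
[ 0.62508467 -0.11738258  0.038     ] [ 0.49316091 -0.1191655   0.038     ]
scene top hex [ 0.62515699 -0.11712674  0.038     ] [ 0.49415156 -0.11941055  0.038     ]
elbow in c5 [165.  202.4]
elbow in c5 [202.4 396. ]
elbow in c5 [443.3 160.6]
mug [ 0.42688546 -0.52027302  0.085     ] handle ends scene [436.3 190. ] [382.  184.4] corners [array([447.3, 184.8]), array([446.4, 231.2]), array([363.5, 222. ]), array([372.2, 177.2])]
shift cm [-16.72  11.8   33.81] rot [-2.000e-03 -2.216e+00 -1.000e-03] t 0.1
```

View pics/c6.png

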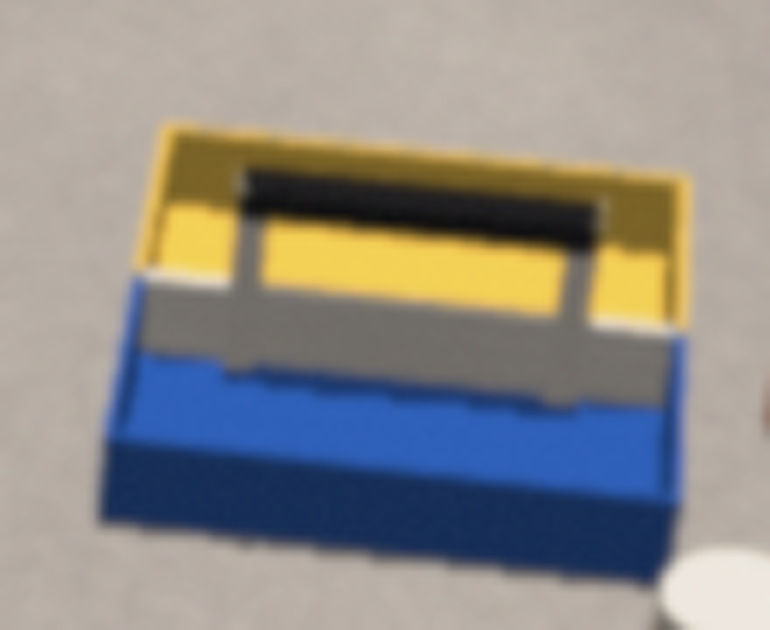

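Both cameras agree on spacers, elbow and tray to about 2 mm. Black elbow (400,273) is confirmed as the one to take.

Request:
{"fn": "carry_out", "kwargs": {
  "moves": [
    [0.6,-16.7,6,33.8,0,-2.216,0],
    [0.6,-16.7,6,33.8,0,-2.216,0],
    [0.6,-16.7,6,33.8,0,-2.216,0],
    [0.6,-16.7,6,33.8,0,-2.216,0],
    [0.6,-16.7,6,33.8,0,-2.216,0],
    [0.6,-16.7,6,33.8,0,-2.216,0],
    [0.6,-16.7,6,33.8,0,-2.216,0],
    [0.6,-16.7,6,33.8,0,-2.216,0],
    [0.6,-16.7,6,33.8,0,-2.216,0],
    [0.6,-16.7,6,33.8,0,-2.216,0],
    [0.6,-16.7,8,33.8,0,-2.216,0],
    [0.6,-16.7,11,33.8,0,-2.216,0],
    [0.6,-16.7,13,33.8,0,-2.216,0],
    [0.6,-16.7,13,33.8,0,-2.216,0],
    [0.6,-16.7,13,33.8,0,-2.216,0],
    [0.6,-16.7,13,33.8,0,-2.216,0],
    [0.6,-16.7,13,33.8,0,-2.216,0]
  ]
}}

```text
time: 1.8
position: [0.4901, -0.2892, 0.0943]
tool_rot: [-0.613, -0.353, 0.353, 0.613]
ft_force: [0.2, 0.2, -0.3]
grip_width: 0.0525
```

```bash
sed -i 's/TC=np.array.*;/TC=np.array([.5535,.2185]);/' h.py; python3 - <<'E'
from h import *
st()
g=np.array([.464+.030*np.cos(np.radians(-30)),-.2732+.03*np.sin(np.radians(-30)),.022])
go(g,60)
im=robot.camera("scene");cv2.imwrite("pics/s1.png",im[:,:,::-1])
crop("s","pics/s1.png",180,200,320,320,5,"pics/c7.png")
E
```

```text
Traceback (most recent call last):
  File "h.py", line 22, in st
    print("t",o["time"],"grasp",(o["position"]+.006*Rm[:,1]).round(4),"jaw",np.degrees(np.arctan2(Rm[1,0],Rm[0,0])).round(2),"tilt y",Rm[:,1].round(4),"F",o["ft_force"].round(2),"w",o["grip_width"].round(4),"q",o["q"].round(2))
                                                                                                                                                                                      ^^^^^^^^^^^^^^^^^^^^^
AttributeError: 'float' object has no attribute 'round'
```

```bash
sed -i 's/o\["grip_width"\].round(4)/round(o["grip_width"],4)/' h.py; python3 - <<'E'
from h import *
st()
g=np.array([.464+.030*np.cos(np.radians(-30)),-.2732+.03*np.sin(np.radians(-30)),.022])
go(g,60)
im=robot.camera("scene");cv2.imwrite("pics/s1.png",im[:,:,::-1])
crop("s","pics/s1.png",180,200,320,320,5,"pics/c7.png")
E
```

```text
t 1.8 grasp [ 0.4901 -0.2892  0.0883] jaw 59.85 tilt y [-3.e-04  3.e-04 -1.e+00] F [ 0.22  0.21 -0.34] w 0.0525 q [-0.73  0.63  1.68  0.    0.82 -1.77]
shift cm [0.08 6.63 0.06] rot [-0.    -0.003  0.   ] t 1.8
```

View pics/c7.png

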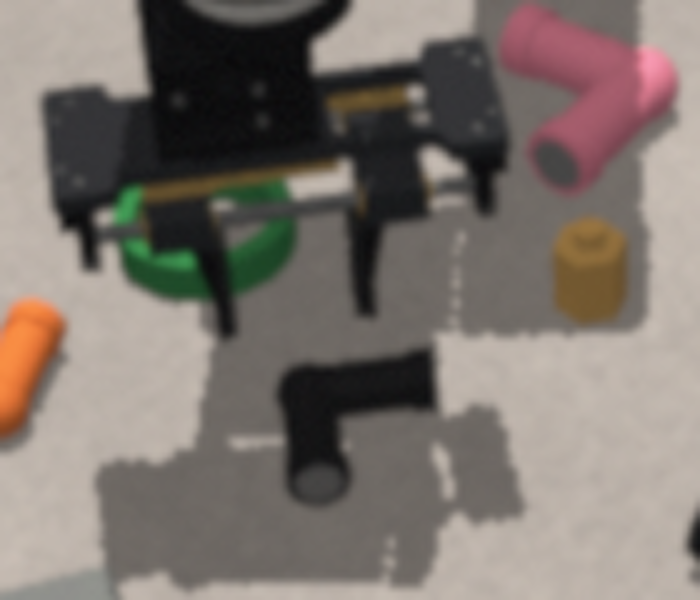

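Request:
{"fn": "carry_out", "kwargs": {
  "moves": [
    [0.6,0.1,2.5,0.1,0,0,0],
    [0.6,0.1,5,0.1,0,0,0],
    [0.6,0.1,6.6,0.1,0,0,0],
    [0.6,0.1,6.6,0.1,0,0,0],
    [0.1,0.1,6.6,0.1,0,0,0],
    [0.1,0.1,6.6,0.1,0,0,0],
    [0.1,0.1,6.6,0.1,0,0,0],
    [0.1,0.1,6.6,0.1,0,0,0],
    [0.1,0.1,6.6,0.1,0,0,0],
    [0.1,0.1,6.6,0.1,0,0,0]
  ],
  "force": 20
}}

```text
time: 2.85
position: [0.49, -0.288, 0.0288]
tool_rot: [0.613, 0.354, -0.353, -0.612]
ft_force: [0.5, 0.4, -0.6]
grip_width: 0.0138
```

```bash
python3 - <<'E'
from h import *
st()
print(tray(-.015,-.0595,.16)); go(tray(-.015,-.0595,.16),37); go(tray(-.015,-.0595,.032),37)
E
```

```text
t 2.85 grasp [ 0.49   -0.288   0.0228] jaw 59.98 tilt y [ 4.e-04 -3.e-04 -1.e+00] F [ 0.47  0.45 -0.55] w 0.0138 q [-0.73  0.74  1.71  0.    0.69 -1.77]
[0.57732846 0.16195396 0.16      ]
shift cm [ 43.33 -13.73  14.94] rot [0.001 0.401 0.   ] t 2.85
shift cm [43.33 -0.93 14.94] rot [0.001 0.401 0.   ] t 2.85
```

```bash
python3 - <<'E'
from h import *
im=robot.camera("scene");cv2.imwrite("pics/s2.png",im[:,:,::-1]);st()
crop("s","pics/s2.png",180,200,320,320,5,"pics/c8.png")
im=robot.camera("top");cv2.imwrite("pics/t2.png",im[:,:,::-1]);st()
crop("s","pics/t2.png",350,230,450,310,6,"pics/c9.png")
E
```

```text
t 2.9 grasp [ 0.49   -0.288   0.0227] jaw 59.98 tilt y [ 4.e-04 -1.e-04 -1.e+00] F [-0.08  1.19  0.4 ] w 0.0115 q [-0.73  0.74  1.71  0.    0.69 -1.78]
t 2.95 grasp [ 0.49   -0.2879  0.0227] jaw 59.98 tilt y [ 4.e-04 -1.e-04 -1.e+00] F [0.24 0.94 3.67] w 0.0104 q [-0.73  0.74  1.71  0.    0.69 -1.77]
```

View pics/c8.png

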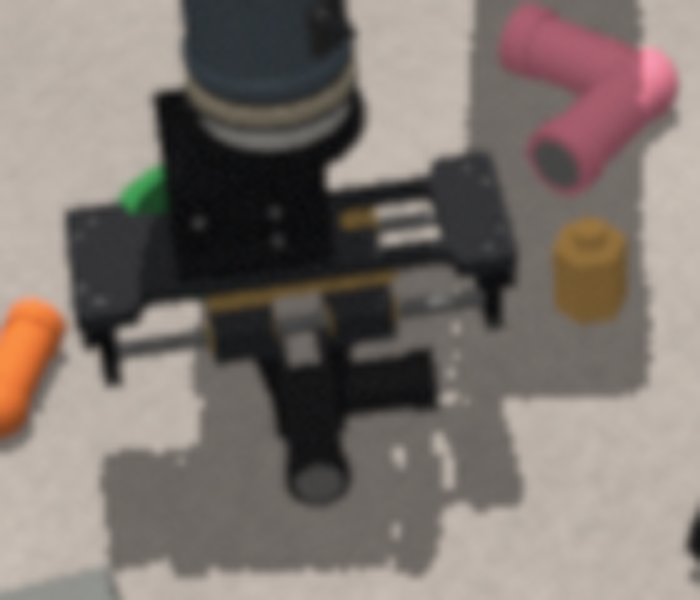

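View pics/c9.png

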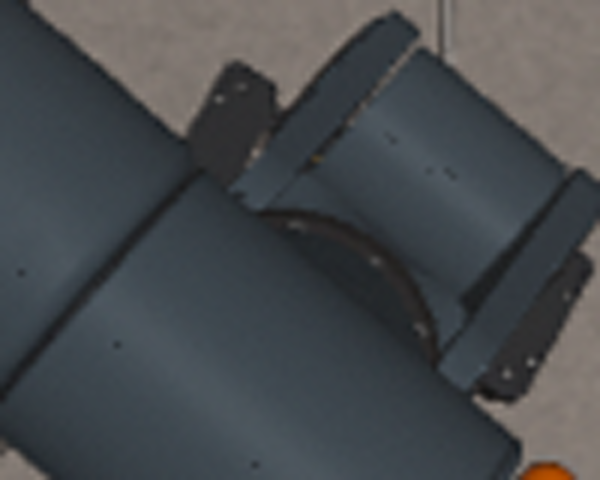

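```bash
python3 - <<'E'
from h import *
im=cv2.imread("pics/s2.png")[260:305,222:277];a=cv2.resize(im,None,fx=13,fy=13,interpolation=cv2.INTER_CUBIC)
a=np.clip(a.astype(float)*2.2,0,255).astype(np.uint8);cv2.imwrite("pics/c10.png",a)
o=robot.get_obs();Rm=R.from_quat(o["tool_rot"]).as_matrix();p=o["position"]
for s in(-1,1):
  for d in(.025,.006):
    print(s,d,(proj("scene",p+Rm[:,1]*d+s*Rm[:,0]*.013)-[222,260])*13)
E
```

```text
-1 0.025 [188.5 409.5]
-1 0.006 [179.4 331.5]
1 0.025 [334.1 386.1]
1 0.006 [326.3 309.4]
```

View pics/c10.png

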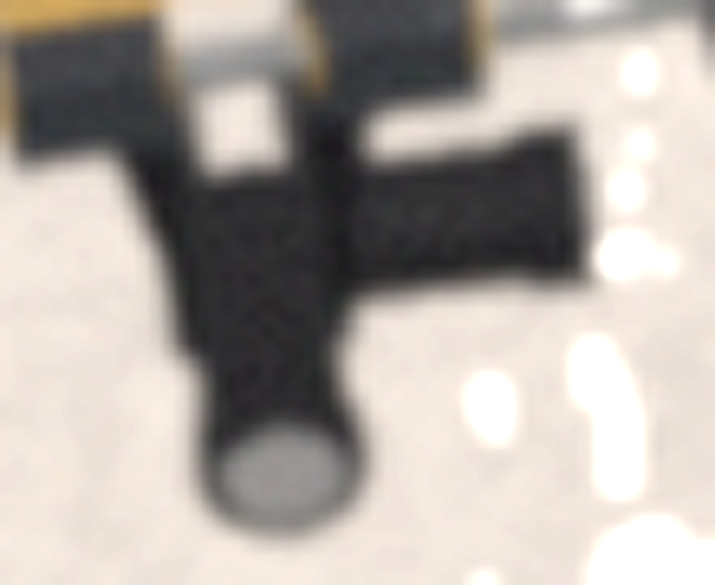

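```bash
python3 - <<'E'
from h import *
p=np.array([.4901,-.2892,.0943]);Rm=R.from_quat([-0.613, -0.353, 0.353, 0.613]).as_matrix()
for s in(-1,1):
  for d in(.025,.006): print(s,d,(proj("scene",p+Rm[:,1]*d+s*Rm[:,0]*.026)-[180,200])*5)
E
```

```text
-1 0.025 [239.  358.5]
-1 0.006 [235. 327.]
1 0.025 [354.5 341.5]
1 0.006 [351.5 310. ]
```

Request:
{"fn": "carry_out", "kwargs": {
  "moves": [
    [0.1,0,0,0,0,0,0],
    [0.1,0,0,0,0,0,0],
    [0.1,0,0,0,0,0,0]
  ]
}}

```text
time: 3.25
position: [0.49, -0.2881, 0.029]
tool_rot: [0.613, 0.354, -0.353, -0.612]
ft_force: [-0.9, 1.1, 6.4]
grip_width: 0.0087
```

```bash
python3 - <<'E'
from h import *
st()
im=robot.camera("scene");cv2.imwrite("pics/s3.png",im[:,:,::-1]);st()
im=cv2.imread("pics/s3.png")[255:305,222:277];a=cv2.resize(im,None,fx=12,fy=12,interpolation=cv2.INTER_CUBIC)
a=np.clip(a.astype(float)*3.2,0,255).astype(np.uint8);cv2.imwrite("pics/c11.png",a)
E
```

```text
t 3.25 grasp [ 0.49   -0.2881  0.023 ] jaw 59.99 tilt y [ 5.e-04 -4.e-04 -1.e+00] F [-0.89  1.11  6.38] w 0.0087 q [-0.73  0.74  1.71  0.    0.69 -1.77]
t 3.3 grasp [ 0.4901 -0.2881  0.023 ] jaw 59.99 tilt y [ 5.e-04 -4.e-04 -1.e+00] F [-0.21  0.3   6.01] w 0.0088 q [-0.73  0.74  1.71  0.    0.69 -1.77]
```

View pics/c11.png

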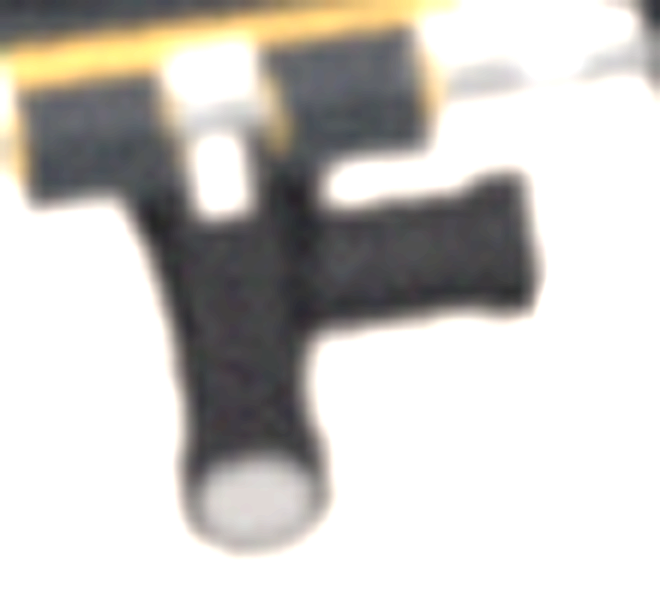

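The fingers closed past the 26 mm pipe: width is 9 mm with 6 N upward. In the free view, the tips at c7 (228,335) and (365,315) also sit about 14 mm higher than my prediction. I'll lift and check the real tip height against bare bench.

Request:
{"fn": "carry_out", "kwargs": {
  "moves": [
    [0.1,0,-3,0,0,0,0],
    [0.1,0,-6,0,0,0,0],
    [0.1,4.5,-6,-2,0,0,0],
    [0.1,9,-6,-4,0,0,0],
    [0.1,9,-3,-4,0,0,0],
    [0.1,9,-1,-4,0,0,0],
    [0.1,9,0,-4,0,0,0],
    [0.1,9,0,-4,0,0,0],
    [0.1,9,0,-4,0,0,0]
  ]
}}

```text
time: 4.2
position: [0.5695, -0.2305, 0.0287]
tool_rot: [0.613, 0.353, -0.353, -0.612]
ft_force: [-0.1, 0.4, -0.4]
grip_width: 0.0087
```

```bash
python3 - <<'E'
from h import *
st()
im=robot.camera("scene");cv2.imwrite("pics/s4.png",im[:,:,::-1])
o=robot.get_obs();Rm=R.from_quat(o["tool_rot"]).as_matrix();p=o["position"]
for d in(.025,.006,-.03): print(d,proj("scene",p+Rm[:,1]*d),(proj("scene",p+Rm[:,1]*d)-[220,190])*5)
crop("s","pics/s4.png",220,190,360,310,5,"pics/c12.png")
im=robot.camera("top");cv2.imwrite("pics/t4.png",im[:,:,::-1])
E
```

```text
t 4.2 grasp [ 0.5695 -0.2305  0.0227] jaw 59.96 tilt y [ 3.e-04 -2.e-04 -1.e+00] F [-0.15  0.4  -0.36] w 0.0087 q [-0.57  0.78  1.59 -0.    0.77 -1.61]
0.025 [283.3 296.5] [316.5 532.5]
0.006 [283.  290.6] [315. 503.]
-0.03 [282.5 279. ] [312.5 445. ]
```

View pics/c12.png

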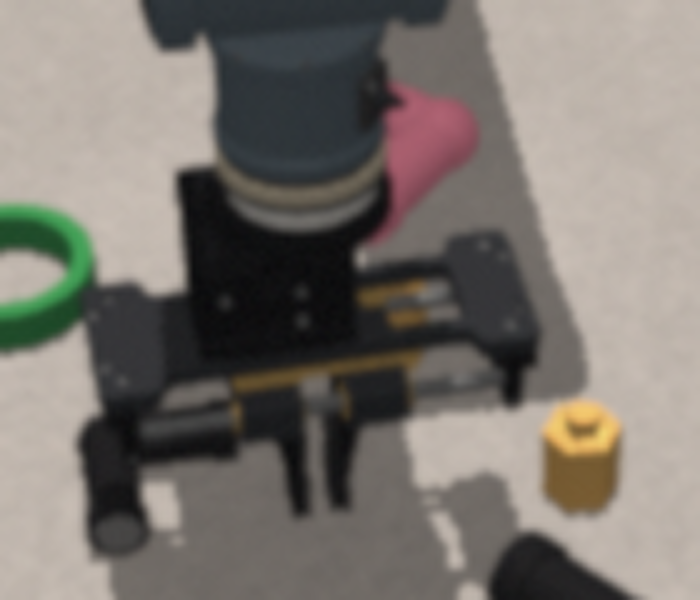

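View pics/t4.png

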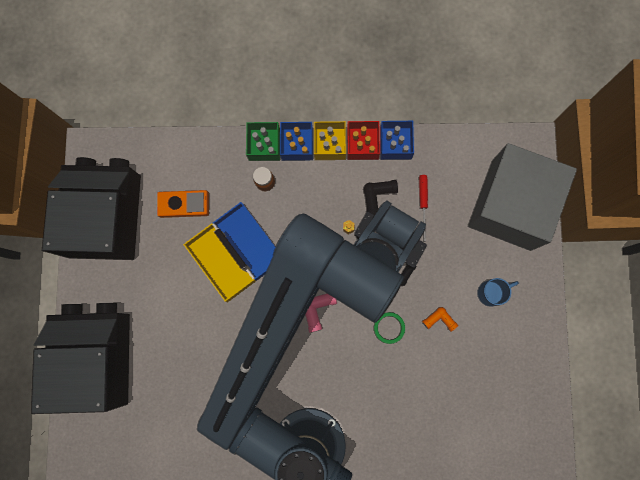

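Request:
{"fn": "carry_out", "kwargs": {
  "moves": [
    [0.1,0,0.3,0,0,0,0],
    [0.1,0,0.3,0,0,0,0]
  ]
}}

```text
time: 4.5
position: [0.5696, -0.2303, 0.0259]
tool_rot: [0.613, 0.353, -0.353, -0.612]
ft_force: [-0.5, -0.0, -0.1]
grip_width: 0.0086
```

Request:
{"fn": "carry_out", "kwargs": {
  "moves": [
    [0.1,0,0.2,0,0,0,0],
    [0.1,0,0.2,0,0,0,0]
  ]
}}

```text
time: 4.7
position: [0.5694, -0.23, 0.0234]
tool_rot: [-0.612, -0.353, 0.353, 0.612]
ft_force: [-0.2, -0.1, 0.2]
grip_width: 0.0088
```

Request:
{"fn": "carry_out", "kwargs": {
  "moves": [
    [0.1,0,0.3,0,0,0,0],
    [0.1,0,0.3,0,0,0,0]
  ]
}}

```text
time: 4.9
position: [0.5693, -0.2298, 0.02]
tool_rot: [-0.612, -0.353, 0.354, 0.613]
ft_force: [-0.6, 0.2, 0.0]
grip_width: 0.0088
```

Request:
{"fn": "carry_out", "kwargs": {
  "moves": [
    [0.1,0,0.3,0,0,0,0],
    [0.1,0,0.3,0,0,0,0]
  ]
}}

```text
time: 5.1
position: [0.5693, -0.2298, 0.017]
tool_rot: [-0.612, -0.353, 0.354, 0.613]
ft_force: [-0.5, 0.7, 0.3]
grip_width: 0.0089
```

Request:
{"fn": "carry_out", "kwargs": {
  "moves": [
    [0.1,0,0.3,0,0,0,0],
    [0.1,0,0.3,0,0,0,0]
  ]
}}

```text
time: 5.3
position: [0.5693, -0.2299, 0.014]
tool_rot: [-0.612, -0.353, 0.354, 0.613]
ft_force: [-0.1, 0.1, -0.8]
grip_width: 0.0087
```

Request:
{"fn": "carry_out", "kwargs": {
  "moves": [
    [0.1,0,0.2,0,0,0,0],
    [0.1,0,0.2,0,0,0,0]
  ]
}}

```text
time: 5.5
position: [0.5694, -0.2299, 0.0122]
tool_rot: [-0.612, -0.353, 0.354, 0.613]
ft_force: [0.0, 0.4, -0.4]
grip_width: 0.0081
```

Request:
{"fn": "carry_out", "kwargs": {
  "moves": [
    [0.1,0,0.2,0,0,0,0],
    [0.1,0,0.2,0,0,0,0]
  ]
}}

```text
time: 5.7
position: [0.5694, -0.2299, 0.0102]
tool_rot: [-0.612, -0.353, 0.354, 0.613]
ft_force: [-0.4, 0.1, -0.7]
grip_width: 0.0087
```

Request:
{"fn": "carry_out", "kwargs": {
  "moves": [
    [0.1,0,0.2,0,0,0,0],
    [0.1,0,0.2,0,0,0,0]
  ]
}}

```text
time: 5.9
position: [0.5693, -0.23, 0.0082]
tool_rot: [-0.612, -0.353, 0.354, 0.613]
ft_force: [-0.8, -1.1, -0.4]
grip_width: 0.0084
```

```bash
python3 - <<'E'
from h import *
st()
im=robot.camera("scene");cv2.imwrite("pics/s5.png",im[:,:,::-1])
o=robot.get_obs();Rm=R.from_quat(o["tool_rot"]).as_matrix();p=o["position"]
for d in(.025,.006): print(d,(proj("scene",p+Rm[:,1]*d)-[265,260])*13)
im=im[260:305,265:320,::-1];a=cv2.resize(im,None,fx=13,fy=13,interpolation=cv2.INTER_CUBIC)
cv2.imwrite("pics/c13.png",np.clip(a*1.8,0,255).astype(np.uint8))
E
```

```text
t 5.9 grasp [ 0.5693 -0.23    0.0022] jaw 59.98 tilt y [-4.e-04  2.e-04 -1.e+00] F [-0.83 -1.09 -0.4 ] w 0.0084 q [-0.57  0.81  1.6  -0.    0.73 -1.61]
0.025 [244.4 555.1]
0.006 [240.5 478.4]
```

View pics/c13.png

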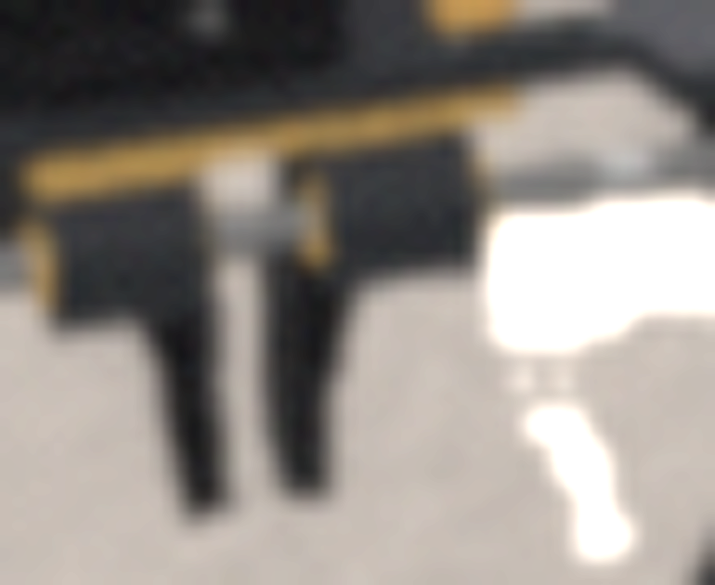

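Request:
{"fn": "carry_out", "kwargs": {
  "moves": [
    [0.1,0,0.2,0,0,0,0],
    [0.1,0,0.2,0,0,0,0]
  ]
}}

```text
time: 6.15
position: [0.5694, -0.2299, 0.0062]
tool_rot: [-0.612, -0.353, 0.354, 0.613]
ft_force: [-0.7, -0.0, -0.2]
grip_width: 0.0089
```

Request:
{"fn": "carry_out", "kwargs": {
  "moves": [
    [0.1,0,0.2,0,0,0,0],
    [0.1,0,0.2,0,0,0,0]
  ]
}}

```text
time: 6.35
position: [0.5693, -0.2299, 0.0042]
tool_rot: [-0.612, -0.353, 0.354, 0.613]
ft_force: [-0.2, -1.0, -0.1]
grip_width: 0.0088
```

Request:
{"fn": "carry_out", "kwargs": {
  "moves": [
    [0.1,0,0.2,0,0,0,0],
    [0.1,0,0.2,0,0,0,0]
  ]
}}

```text
time: 6.55
position: [0.5696, -0.2301, 0.0024]
tool_rot: [0.612, 0.354, -0.353, -0.612]
ft_force: [-0.5, -0.8, 0.5]
grip_width: 0.0087
```

Request:
{"fn": "carry_out", "kwargs": {
  "moves": [
    [0.1,0,0.2,0,0,0,0],
    [0.1,0,0.2,0,0,0,0]
  ]
}}

```text
time: 6.75
position: [0.5696, -0.2301, 0.0023]
tool_rot: [0.613, 0.354, -0.354, -0.612]
ft_force: [-2.8, 1.1, 11.4]
grip_width: 0.0089
```

Request:
{"fn": "carry_out", "kwargs": {
  "moves": [
    [0.1,0,0.2,0,0,0,0],
    [0.1,0,0.2,0,0,0,0]
  ]
}}

```text
time: 6.95
position: [0.5696, -0.2301, 0.0022]
tool_rot: [0.613, 0.354, -0.354, -0.612]
ft_force: [-4.8, 1.8, 23.1]
grip_width: 0.0089
```

Request:
{"fn": "carry_out", "kwargs": {
  "moves": [
    [0.1,0,0.2,0,0,0,0],
    [0.1,0,0.2,0,0,0,0]
  ]
}}

```text
time: 7.15
position: [0.5697, -0.2301, 0.0022]
tool_rot: [0.613, 0.354, -0.354, -0.612]
ft_force: [-7.7, 3.4, 34.9]
grip_width: 0.0089
```

```bash
python3 - <<'E'
from h import *
st()
im=robot.camera("scene");cv2.imwrite("pics/s6.png",im[:,:,::-1])
o=robot.get_obs();Rm=R.from_quat(o["tool_rot"]).as_matrix();p=o["position"].copy();p[2]=0
for s in(-1,1):
  for k in(-.0095,.0095):print(s,k,(proj("scene",p+s*Rm[:,0]*.0045+k*Rm[:,2])-[265,260])*13)
im=im[260:305,265:320,::-1];a=cv2.resize(im,None,fx=13,fy=13,interpolation=cv2.INTER_CUBIC)
cv2.imwrite("pics/c14.png",np.clip(a*1.8,0,255).astype(np.uint8))
E
```

```text
t 7.15 grasp [ 0.5697 -0.2301 -0.0038] jaw 60.02 tilt y [ 7.e-04 -9.e-04 -1.e+00] F [-7.75  3.37 34.88] w 0.0089 q [-0.57  0.82  1.6  -0.    0.72 -1.61]
-1 -0.0095 [224.9 530.4]
-1 0.0095 [206.7 456.3]
1 -0.0095 [275.6 522.6]
1 0.0095 [256.1 448.5]
```

View pics/c14.png

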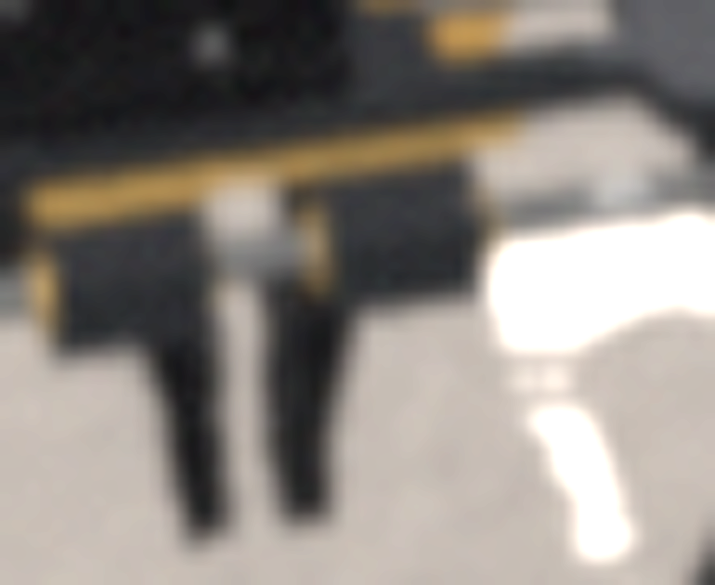

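Request:
{"fn": "carry_out", "kwargs": {
  "moves": [
    [0.1,0,-3,0,0,0,0],
    [0.6,0,-6,0,0,0,0],
    [0.6,0,-6,0,0,0,0]
  ]
}}

```text
time: 7.5
position: [0.5722, -0.2316, 0.0606]
tool_rot: [0.615, 0.355, -0.352, -0.61]
ft_force: [0.7, -0.6, 0.4]
grip_width: 0.018
```

Contact came at TCP z = 0.0023, so the tips really stand about 23 mm higher than the reading implies. Horizontally the reading is right: tip edges at (225,535) and (285,520) against predicted (225,530) and (276,523). I'll include this offset and go back to the elbow.

```bash
sed -i 's/t=np.array(g)+\[0,0,.006\]-p/t=np.array(g)+[0,0,.006-.0227]-p/; s/"grasp",(o\["position"\]+.006\*Rm\[:,1\])/"grasp",(o["position"]+.006*Rm[:,1]+[0,0,.0227])/' h.py; python3 - <<'E'
from h import *
st()
g=np.array([.464+.030*np.cos(np.radians(-30)),-.2732+.03*np.sin(np.radians(-30)),.022])
go(g,60)
E
```

```text
t 7.5 grasp [ 0.5722 -0.2316  0.0773] jaw 60.0 tilt y [ 0.0072 -0.0046 -1.    ] F [ 0.67 -0.62  0.4 ] w 0.018 q [-0.57  0.73  1.58  0.    0.82 -1.61]
shift cm [-9.01  5.49  4.34] rot [ 0.008  0.    -0.   ] t 7.5
```

Request:
{"fn": "carry_out", "kwargs": {
  "moves": [
    [0.6,-4,0,2,0,0,0],
    [0.6,-9,0,4,0,0,0],
    [0.6,-9,0,4,0,0,0],
    [0.6,-9,1.5,4,0,0,0],
    [0.6,-9,1.5,4,0,0,0],
    [0.6,-9,1.5,4,0,0,0]
  ]
}}

```text
time: 8.1
position: [0.4898, -0.2873, 0.0408]
tool_rot: [-0.612, -0.353, 0.354, 0.613]
ft_force: [0.4, 1.1, 0.6]
grip_width: 0.0518
```

```bash
python3 - <<'E'
from h import *
st()
g=np.array([.464+.030*np.cos(np.radians(-30)),-.2732+.03*np.sin(np.radians(-30)),.022])
go(g,60)
E
```

```text
t 8.1 grasp [ 0.4898 -0.2873  0.0575] jaw 60.0 tilt y [-0.0011  0.0012 -1.    ] F [0.38 1.06 0.6 ] w 0.0518 q [-0.73  0.72  1.71  0.    0.71 -1.77]
shift cm [-0.07  3.55 -0.07] rot [-0.002  0.     0.   ] t 8.1
```

Request:
{"fn": "carry_out", "kwargs": {
  "moves": [
    [0.6,0,2,0,0,0,0],
    [0.6,0,3.6,0,0,0,0],
    [0.6,0,3.6,0,0,0,0],
    [0.1,0,3.6,0,0,0,0],
    [0.1,0,3.6,0,0,0,0],
    [0.1,0,3.6,0,0,0,0],
    [0.1,0,3.6,0,0,0,0],
    [0.1,0,3.6,0,0,0,0]
  ],
  "force": 20
}}

```text
time: 8.9
position: [0.4902, -0.2882, 0.0061]
tool_rot: [0.613, 0.354, -0.353, -0.612]
ft_force: [0.7, -0.1, 2.9]
grip_width: 0.0259
```

```bash
python3 - <<'E'
from h import *
st()
E
```

```text
t 8.9 grasp [ 0.4902 -0.2882  0.0228] jaw 59.99 tilt y [ 1.e-03 -7.e-04 -1.e+00] F [ 0.67 -0.12  2.87] w 0.0259 q [-0.73  0.78  1.72  0.    0.64 -1.78]
```

```bash
python3 - <<'E'
from h import *
go(tray(-.015,-.0595,.14),37); go(tray(-.015,-.0595,.032),37)
E
```

```text
shift cm [ 43.33 -11.74  14.96] rot [0.001 0.401 0.   ] t 8.9
shift cm [43.34 -0.94 14.97] rot [0.001 0.401 0.   ] t 8.9
```

Request:
{"fn": "carry_out", "kwargs": {
  "moves": [
    [0.1,0,-3,0,0,0,0],
    [0.1,0,-7,0,0,0,0],
    [0.1,0,-11.7,0,0,0,0],
    [0.1,3,-11.7,1,0,0,0],
    [0.1,7,-11.7,2.4,0,0.05,0],
    [0.1,11,-11.7,3.8,0,0.1,0],
    [0.1,15,-11.7,5.2,0,0.15,0],
    [0.1,19,-11.7,6.6,0,0.2,0],
    [0.1,23,-11.7,8,0,0.25,0],
    [0.1,27,-11.7,9.4,0,0.3,0],
    [0.1,31,-11.7,10.8,0,0.35,0],
    [0.1,35,-11.7,12.1,0,0.4,0],
    [0.1,39,-11.7,13.5,0,0.4,0],
    [0.1,42,-11.7,14.5,0,0.4,0],
    [0.1,43.3,-11.7,15,0,0.4,0],
    [0.1,43.3,-11.7,15,0,0.4,0],
    [0.1,43.3,-11.7,15,0,0.4,0]
  ]
}}

```text
time: 10.6
position: [0.576, 0.161, 0.1223]
tool_rot: [0.671, 0.224, -0.225, -0.67]
ft_force: [-0.1, -0.4, -0.7]
grip_width: 0.0252
```

```bash
python3 - <<'E'
from h import *
st()
go(tray(-.015,-.0595,.031),37)
im=robot.camera("scene");cv2.imwrite("pics/s7.png",im[:,:,::-1])
crop("s","pics/s7.png",340,80,480,250,4,"pics/c15.png")
E
```

```text
t 10.6 grasp [0.576 0.161 0.139] jaw 37.08 tilt y [-1.1e-03 -9.0e-04 -1.0e+00] F [-0.15 -0.37 -0.67] w 0.0252 q [ 0.09  0.62  1.59 -0.    0.93 -0.56]
shift cm [ 1.80e-01  1.08e+01 -1.00e-02] rot [ 0.     0.001 -0.001] t 10.6
```

View pics/c15.png

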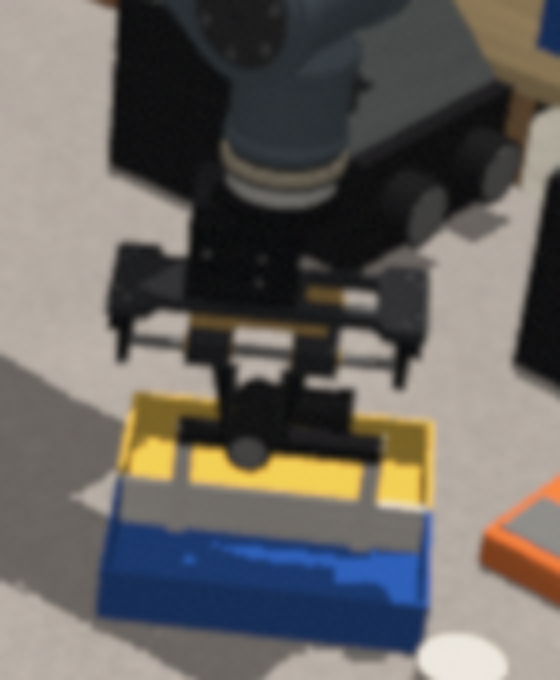

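Request:
{"fn": "carry_out", "kwargs": {
  "moves": [
    [0.1,0.2,3,0,0,0,0],
    [0.1,0.2,6,0,0,0,0],
    [0.1,0.2,8.5,0,0,0,0],
    [0.1,0.2,10,0,0,0,0],
    [0.1,0.2,10.9,0,0,0,0],
    [0.1,0.2,10.9,0,0,0,0],
    [0.1,0.2,10.9,0,0,0,0]
  ]
}}

```text
time: 11.35
position: [0.5788, 0.1629, 0.0142]
tool_rot: [0.671, 0.225, -0.224, -0.67]
ft_force: [1.0, 0.4, -0.6]
grip_width: 0.0256
```

Request:
{"fn": "carry_out", "kwargs": {
  "moves": [
    [0.6,0,0,0,0,0,0],
    [0.6,0,0,0,0,0,0],
    [0.6,0,0,0,0,0,0],
    [0.6,0,0,0,0,0,0],
    [0.6,0,-3,0,0,0,0],
    [0.6,0,-7,0,0,0,0],
    [0.6,0,-11,0,0,0,0]
  ]
}}

```text
time: 12.05
position: [0.5775, 0.1632, 0.1242]
tool_rot: [-0.67, -0.224, 0.225, 0.671]
ft_force: [0.6, -0.1, 0.1]
grip_width: 0.0516
```

```bash
python3 - <<'E'
from h import *
st()
S1=np.array([.625,-.1173]);S2=np.array([.4935,-.1193])
for a in(90,30,-30):
  go([*S1,.12],a)
go([*S1,.024],30)
E
```

```text
t 12.05 grasp [0.5775 0.1632 0.1409] jaw 37.07 tilt y [-1.7e-03 -1.0e-04 -1.0e+00] F [ 0.61 -0.14  0.1 ] w 0.0516 q [ 0.09  0.62  1.58  0.    0.94 -0.56]
shift cm [-13.12   2.08 -25.25] rot [-0.002 -0.924 -0.001] t 12.05
shift cm [-13.12   2.08 -25.25] rot [-0.001  0.123 -0.001] t 12.05
shift cm [-13.12   2.08 -25.25] rot [-0.     1.171 -0.002] t 12.05
shift cm [-13.11  11.68 -25.26] rot [-0.001  0.123 -0.001] t 12.05
```

Request:
{"fn": "carry_out", "kwargs": {
  "moves": [
    [0.6,-2,0,-4,0,0.12,0],
    [0.6,-4,1,-8,0,0.14,0],
    [0.6,-6.2,2,-12,0,0.15,0],
    [0.6,-8.3,2,-16,0,0.15,0],
    [0.6,-10.4,2,-20,0,0.15,0],
    [0.6,-12.5,2,-24,0,0.15,0],
    [0.6,-13.1,3,-25.2,0,0.15,0],
    [0.6,-13.1,5,-25.2,0,0.15,0],
    [0.6,-13.1,5,-25.2,0,0.15,0],
    [0.6,-13.1,5,-25.2,0,0.15,0]
  ]
}}

```text
time: 13.05
position: [0.6247, -0.1158, 0.0729]
tool_rot: [-0.685, -0.174, 0.175, 0.686]
ft_force: [0.3, 0.6, 0.0]
grip_width: 0.0522
```

```bash
python3 - <<'E'
from h import *
st()
S1=np.array([.625,-.1173])
go([*S1,.024],28)
im=robot.camera("scene");cv2.imwrite("pics/s8.png",im[:,:,::-1])
a=im[180:300,260:460,::-1];cv2.imwrite("pics/c16.png",cv2.resize(a,None,fx=4,fy=4,interpolation=cv2.INTER_CUBIC))
E
```

```text
t 13.05 grasp [ 0.6247 -0.1158  0.0896] jaw 28.51 tilt y [-0.002  0.001 -1.   ] F [0.3  0.56 0.04] w 0.0522 q [-0.36  0.73  1.52  0.    0.89 -0.86]
shift cm [-0.04  6.56 -0.16] rot [-0.002  0.009 -0.001] t 13.05
```

View pics/c16.png

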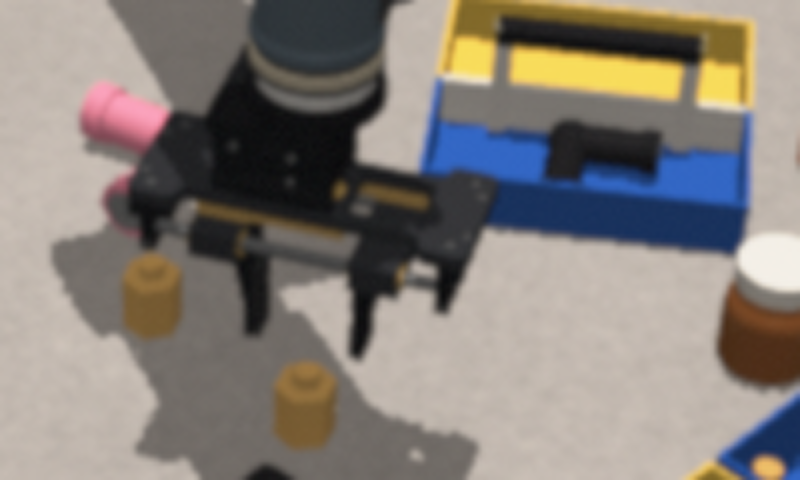

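Request:
{"fn": "carry_out", "kwargs": {
  "moves": [
    [0.6,0,2.5,-0.1,0,0,0],
    [0.6,0,5,-0.1,0,0,0],
    [0.6,0,6.5,-0.1,0,0,0],
    [0.6,0,6.5,-0.1,0,0,0],
    [0.2,0,6.5,-0.1,0,0,0],
    [0.2,0,6.5,-0.1,0,0,0],
    [0.2,0,6.5,-0.1,0,0,0],
    [0.2,0,6.5,-0.1,0,0,0],
    [0.2,0,6.5,-0.1,0,0,0]
  ],
  "force": 25
}}

```text
time: 14.0
position: [0.6267, -0.118, 0.0097]
tool_rot: [0.686, 0.174, -0.173, -0.685]
ft_force: [-0.5, 0.8, 5.4]
grip_width: 0.0321
```

```bash
python3 - <<'E'
from h import *
st()
go(tray(.045,.056,.16),37); go(tray(.045,.056,.030),37)
E
```

```text
t 14.0 grasp [ 0.6267 -0.118   0.0264] jaw 28.48 tilt y [ 1.8e-03 -7.0e-04 -1.0e+00] F [-0.5   0.8   5.41] w 0.0321 q [-0.36  0.83  1.53 -0.    0.78 -0.86]
shift cm [ 13.25 -13.41  39.25] rot [ 0.002 -0.149  0.001] t 14.0
shift cm [13.23 -0.41 39.27] rot [ 0.002 -0.149  0.001] t 14.0
```

Request:
{"fn": "carry_out", "kwargs": {
  "moves": [
    [0.2,0,-3,0,0,0,0],
    [0.2,0,-7,0,0,0,0],
    [0.2,0,-11,0,0,0,0],
    [0.2,0.7,-13.4,2,0,0,0],
    [0.2,2,-13.4,6,0,-0.03,0],
    [0.2,3.4,-13.4,10,0,-0.06,0],
    [0.2,4.7,-13.4,14,0,-0.09,0],
    [0.2,6.1,-13.4,18,0,-0.12,0],
    [0.2,7.4,-13.4,22,0,-0.15,0],
    [0.2,8.8,-13.4,26,0,-0.15,0],
    [0.2,10.1,-13.4,30,0,-0.15,0],
    [0.2,11.5,-13.4,34,0,-0.15,0],
    [0.2,12.8,-13.4,38,0,-0.15,0],
    [0.2,13.2,-13.4,39.3,0,-0.15,0],
    [0.2,13.2,-13.4,39.3,0,-0.15,0],
    [0.2,13.2,-13.4,39.3,0,-0.15,0],
    [0.2,13.2,-13.4,39.3,0,-0.15,0]
  ]
}}

```text
time: 15.7
position: [0.5551, 0.2889, 0.1423]
tool_rot: [0.671, 0.224, -0.224, -0.67]
ft_force: [0.1, -0.3, 0.0]
grip_width: 0.0322
```

```bash
python3 - <<'E'
from h import *
st()
go(tray(.045,.056,.034),37)
im=robot.camera("scene");cv2.imwrite("pics/s9.png",im[:,:,::-1])
crop("s","pics/s9.png",340,80,480,250,4,"pics/c17.png")
E
```

```text
t 15.7 grasp [0.5551 0.2889 0.159 ] jaw 36.97 tilt y [-3.e-04 -8.e-04 -1.e+00] F [ 0.07 -0.25  0.03] w 0.0322 q [ 0.3   0.63  1.5  -0.    1.01 -0.34]
shift cm [ 0.14 12.5   0.07] rot [ 0.    -0.001 -0.001] t 15.7
```

View pics/c17.png

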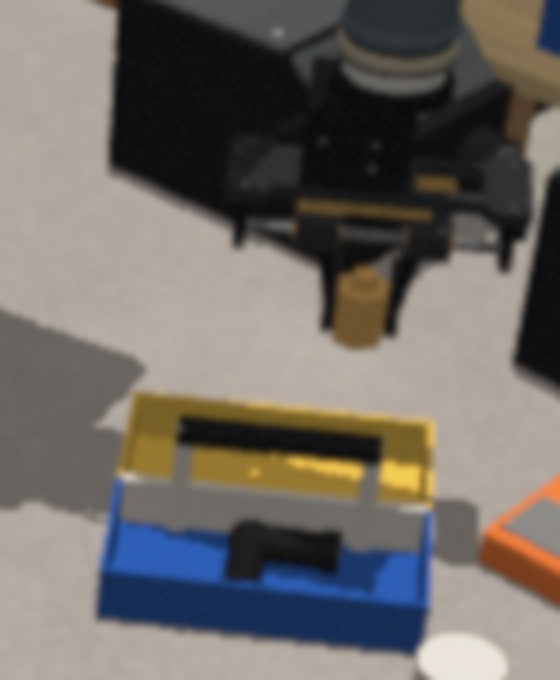

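Request:
{"fn": "carry_out", "kwargs": {
  "moves": [
    [0.2,0.1,3,0.1,0,0,0],
    [0.2,0.1,7,0.1,0,0,0],
    [0.2,0.1,10,0.1,0,0,0],
    [0.2,0.1,11.8,0.1,0,0,0],
    [0.2,0.1,12.6,0.1,0,0,0],
    [0.2,0.1,12.6,0.1,0,0,0],
    [0.2,0.1,12.6,0.1,0,0,0]
  ]
}}

```text
time: 16.45
position: [0.5559, 0.2915, 0.0171]
tool_rot: [0.671, 0.225, -0.224, -0.671]
ft_force: [0.7, 0.1, -0.0]
grip_width: 0.0322
```

```bash
python3 - <<'E'
from h import *
st()
E
```

```text
t 16.45 grasp [0.5559 0.2915 0.0338] jaw 37.0 tilt y [ 1.5e-03  4.0e-04 -1.0e+00] F [ 0.69  0.09 -0.01] w 0.0322 q [ 0.31  0.81  1.56 -0.    0.77 -0.34]
```

Request:
{"fn": "carry_out", "kwargs": {
  "moves": [
    [0.6,0,0,0,0,0,0],
    [0.6,0,0,0,0,0,0],
    [0.6,0,0,0,0,0,0],
    [0.6,0,0,0,0,0,0],
    [0.6,0,-4,0,0,0,0],
    [0.6,0,-8,0,0,0,0],
    [0.6,0,-12.5,0,0,0,0],
    [0.6,0,-12.5,0,0,0,0]
  ]
}}

```text
time: 17.25
position: [0.5593, 0.2938, 0.1484]
tool_rot: [0.67, 0.23, -0.22, -0.67]
ft_force: [1.7, 0.5, 0.0]
grip_width: 0.052
```

```bash
python3 - <<'E'
from h import *
st()
go([.4938,-.1193,.085],30)
E
```

```text
t 17.25 grasp [0.5594 0.2939 0.1651] jaw 37.09 tilt y [ 0.0134  0.0043 -0.9999] F [1.69 0.48 0.01] w 0.052 q [ 0.31  0.62  1.5   0.    1.01 -0.34]
shift cm [-30.24   7.74 -28.97] rot [0.004 0.124 0.014] t 17.25
```

Request:
{"fn": "carry_out", "kwargs": {
  "moves": [
    [0.6,-3,0,-3,0,0.03,0],
    [0.6,-6.5,0,-6.5,0,0.06,0],
    [0.6,-10,0,-10,0,0.09,0],
    [0.6,-13.5,0,-13.5,0,0.12,0],
    [0.6,-17,0,-17,0,0.12,0],
    [0.6,-20.5,1,-20.5,0,0.12,0],
    [0.6,-24,3,-24,0,0.12,0],
    [0.6,-27.5,5,-27.5,0,0.12,0],
    [0.6,-29.7,6.5,-29.1,0,0.12,0],
    [0.6,-29.7,7,-29.1,0,0.12,0],
    [0.6,-29.7,7,-29.1,0,0.12,0],
    [0.6,-29.7,7,-29.1,0,0.12,0]
  ]
}}

```text
time: 18.45
position: [0.4933, -0.1181, 0.0715]
tool_rot: [-0.682, -0.184, 0.185, 0.683]
ft_force: [-0.0, -0.1, 0.2]
grip_width: 0.0521
```

```bash
python3 - <<'E'
from h import *
st()
go([.4938,-.1193,.025],30)
im=robot.camera("scene");cv2.imwrite("pics/s10.png",im[:,:,::-1])
a=im[150:300,240:460,::-1];cv2.imwrite("pics/c18.png",cv2.resize(a,None,fx=3.6,fy=3.6,interpolation=cv2.INTER_CUBIC))
E
```

```text
t 18.45 grasp [ 0.4933 -0.1181  0.0882] jaw 30.24 tilt y [-3.e-04  4.e-04 -1.e+00] F [-0.02 -0.05  0.21] w 0.0521 q [-0.46  0.62  1.85  0.    0.67 -0.98]
shift cm [-0.02  6.32 -0.13] rot [-0.001  0.004 -0.   ] t 18.45
```

View pics/c18.png

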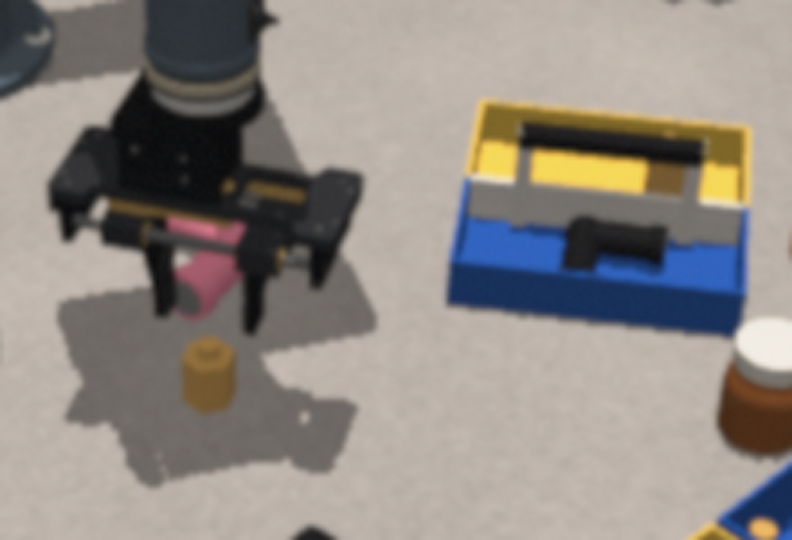

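Request:
{"fn": "carry_out", "kwargs": {
  "moves": [
    [0.6,0,2.5,-0.1,0,0,0],
    [0.6,0,5,-0.1,0,0,0],
    [0.6,0,6.2,-0.1,0,0,0],
    [0.6,0,6.2,-0.1,0,0,0],
    [0.2,0,6.2,-0.1,0,0,0],
    [0.2,0,6.2,-0.1,0,0,0],
    [0.2,0,6.2,-0.1,0,0,0],
    [0.2,0,6.2,-0.1,0,0,0],
    [0.2,0,6.2,-0.1,0,0,0]
  ],
  "force": 25
}}

```text
time: 19.4
position: [0.4942, -0.1202, 0.0103]
tool_rot: [0.683, 0.185, -0.184, -0.682]
ft_force: [-0.4, 0.7, 7.0]
grip_width: 0.0317
```

```bash
python3 - <<'E'
from h import *
st()
go(tray(-.045,.056,.16),37); go(tray(-.045,.056,.034),37)
E
```

```text
t 19.4 grasp [ 0.4942 -0.1202  0.027 ] jaw 30.18 tilt y [ 1.3e-03 -6.0e-04 -1.0e+00] F [-0.39  0.71  6.97] w 0.0317 q [-0.46  0.74  1.87  0.    0.53 -0.99]
shift cm [ 17.03 -13.32  31.31] rot [ 0.001 -0.119  0.001] t 19.4
shift cm [17.02 -0.72 31.32] rot [ 0.001 -0.119  0.001] t 19.4
```

Request:
{"fn": "carry_out", "kwargs": {
  "moves": [
    [0.2,0,-3,0,0,0,0],
    [0.2,0,-7,0,0,0,0],
    [0.2,0,-11,0,0,0,0],
    [0.2,1,-13.3,2,0,0,0],
    [0.2,3,-13.3,5.5,0,-0.03,0],
    [0.2,5,-13.3,9,0,-0.06,0],
    [0.2,7,-13.3,12.8,0,-0.09,0],
    [0.2,9,-13.3,16.5,0,-0.12,0],
    [0.2,11,-13.3,20.2,0,-0.12,0],
    [0.2,13,-13.3,24,0,-0.12,0],
    [0.2,15,-13.3,27.5,0,-0.12,0],
    [0.2,16.5,-13.3,30.3,0,-0.12,0],
    [0.2,17,-13.3,31.3,0,-0.12,0],
    [0.2,17,-13.3,31.3,0,-0.12,0],
    [0.2,17,-13.3,31.3,0,-0.12,0],
    [0.2,17,-13.3,31.3,0,-0.12,0]
  ]
}}

```text
time: 21.0
position: [0.4832, 0.2346, 0.1423]
tool_rot: [0.671, 0.224, -0.225, -0.67]
ft_force: [0.1, 0.1, -1.8]
grip_width: 0.0319
```

```bash
python3 - <<'E'
from h import *
st()
go(tray(-.045,.056,.034),37)
im=robot.camera("scene");cv2.imwrite("pics/s11.png",im[:,:,::-1])
crop("s","pics/s11.png",340,80,480,250,4,"pics/c19.png")
E
```

```text
t 21.0 grasp [0.4832 0.2346 0.159 ] jaw 36.97 tilt y [-8.e-04 -6.e-04 -1.e+00] F [ 0.06  0.05 -1.79] w 0.0319 q [ 0.24  0.53  1.73 -0.    0.88 -0.4 ]
shift cm [ 0.15 12.5   0.09] rot [ 0.    -0.    -0.001] t 21.0
```

View pics/c19.png

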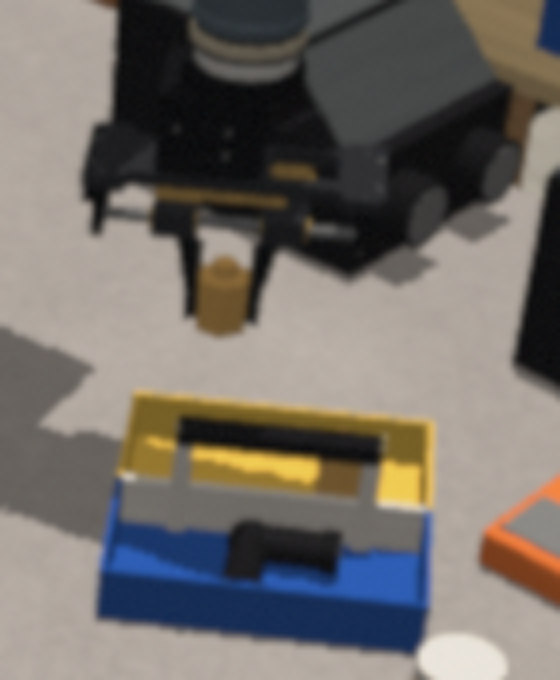

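Request:
{"fn": "carry_out", "kwargs": {
  "moves": [
    [0.2,0.1,3,0.1,0,0,0],
    [0.2,0.1,7,0.1,0,0,0],
    [0.2,0.1,10,0.1,0,0,0],
    [0.2,0.1,11.8,0.1,0,0,0],
    [0.2,0.1,12.6,0.1,0,0,0],
    [0.2,0.1,12.6,0.1,0,0,0],
    [0.2,0.1,12.6,0.1,0,0,0]
  ]
}}

```text
time: 21.75
position: [0.4843, 0.237, 0.0169]
tool_rot: [0.671, 0.225, -0.224, -0.671]
ft_force: [0.7, 0.1, -0.6]
grip_width: 0.0319
```

Request:
{"fn": "carry_out", "kwargs": {
  "moves": [
    [0.6,0,0,0,0,0,0],
    [0.6,0,0,0,0,0,0],
    [0.6,0,0,0,0,0,0],
    [0.6,0,0,0,0,0,0],
    [0.6,0,-3.5,0,0,0,0],
    [0.6,0,-7,0,0,0,0],
    [0.6,0,-11,0,0,0,0],
    [0.6,0,-13,0,0,0,0],
    [0.6,0,-13,0,0,0,0],
    [0.6,0,-13,0,0,0,0]
  ]
}}

```text
time: 22.75
position: [0.4832, 0.2375, 0.1466]
tool_rot: [0.67, 0.225, -0.225, -0.67]
ft_force: [0.0, 1.1, -0.5]
grip_width: 0.0522
```

```bash
python3 - <<'E'
from h import *
st()
go(tray(0,0,.16),-53)
go(tray(0,0,.082),-53)
im=robot.camera("scene");cv2.imwrite("pics/s12.png",im[:,:,::-1])
crop("s","pics/s12.png",350,160,460,250,7,"pics/c20.png")
im=robot.camera("top");cv2.imwrite("pics/t12.png",im[:,:,::-1])
E
```

```text
t 22.75 grasp [0.4832 0.2375 0.1633] jaw 37.08 tilt y [ 4.e-04  1.e-04 -1.e+00] F [ 0.03  1.13 -0.46] w 0.0522 q [ 0.25  0.52  1.73 -0.    0.89 -0.4 ]
shift cm [ 4.46  0.33 -5.75] rot [-0.     1.572  0.   ] t 22.75
shift cm [ 4.46  8.13 -5.75] rot [-0.     1.572  0.   ] t 22.75
```

View pics/c20.png

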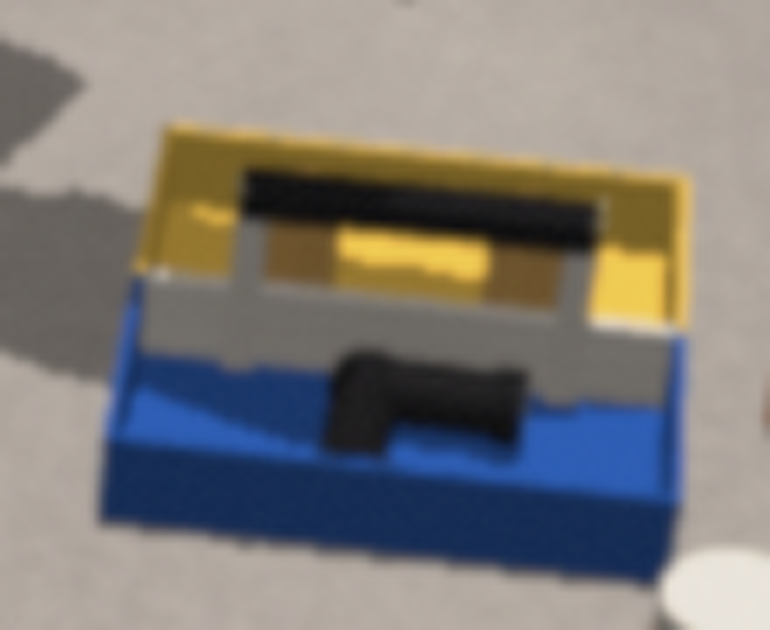

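View pics/t12.png

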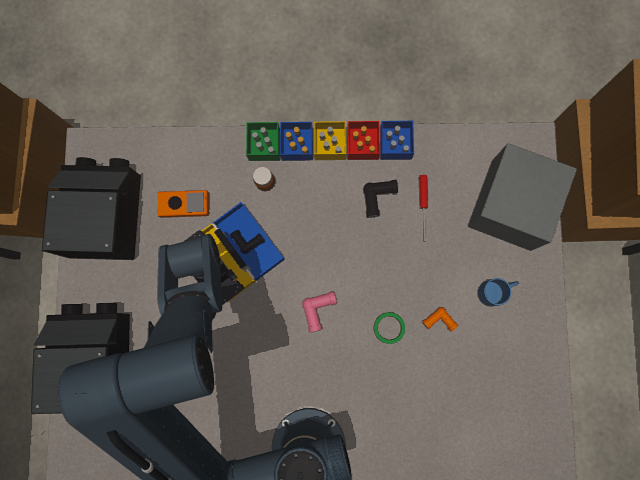

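Request:
{"fn": "carry_out", "kwargs": {
  "moves": [
    [0.6,1,0,-1.5,0,0.15,0],
    [0.6,2,0,-3,0,0.3,0],
    [0.6,3,0,-4.5,0,0.45,0],
    [0.6,4.5,0,-5.8,0,0.6,0],
    [0.6,4.5,0,-5.8,0,0.75,0],
    [0.6,4.5,0,-5.8,0,0.9,0],
    [0.6,4.5,0,-5.8,0,1.05,0],
    [0.6,4.5,0,-5.8,0,1.2,0],
    [0.6,4.5,0,-5.8,0,1.35,0],
    [0.6,4.5,0,-5.8,0,1.5,0],
    [0.6,4.5,0,-5.8,0,1.572,0],
    [0.6,4.5,1.5,-5.8,0,1.572,0],
    [0.6,4.5,3,-5.8,0,1.572,0],
    [0.6,4.5,3,-5.8,0,1.572,0]
  ]
}}

```text
time: 24.25
position: [0.5516, 0.2177, 0.1128]
tool_rot: [0.635, -0.318, 0.313, -0.631]
ft_force: [0.1, 0.2, 0.3]
grip_width: 0.0523
```

```bash
python3 - <<'E'
from h import *
st()
go(tray(0,0,.082),-53)
im=robot.camera("scene");cv2.imwrite("pics/s13.png",im[:,:,::-1])
crop("s","pics/s13.png",350,120,460,245,5,"pics/c21.png")
E
```

```text
t 24.25 grasp [0.5515 0.2176 0.1295] jaw -53.01 tilt y [-0.0081 -0.0016 -1.    ] F [0.14 0.24 0.33] w 0.0523 q [ 0.19  0.63  1.6  -0.    0.91  1.11]
shift cm [0.06 4.74 0.24] rot [ 0.007 -0.    -0.004] t 24.25
```

View pics/c21.png

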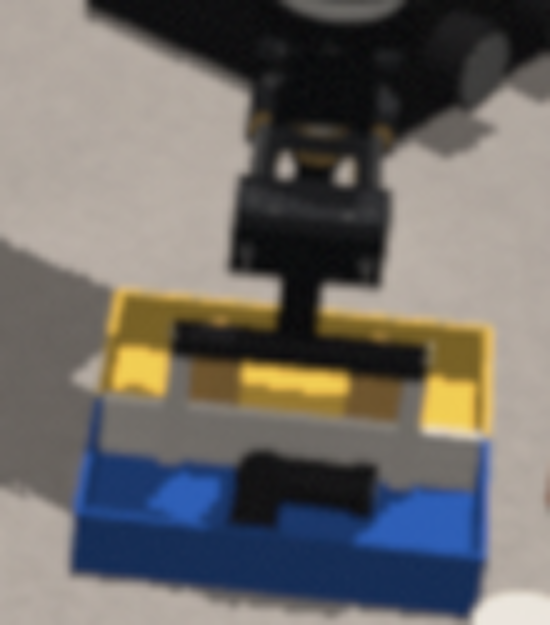

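Request:
{"fn": "carry_out", "kwargs": {
  "moves": [
    [0.6,0,0,0.1,0,0,0],
    [0.6,0,2,0.1,0,0,0],
    [0.6,0,4,0.1,0,0,0],
    [0.6,0,4.7,0.1,0,0,0],
    [0.6,0,4.7,0.1,0,0,0],
    [0.6,0,4.7,0.1,0,0,0]
  ],
  "force": 15
}}

```text
time: 24.9
position: [0.5558, 0.2191, 0.0702]
tool_rot: [-0.633, 0.315, -0.316, 0.633]
ft_force: [0.9, 0.6, -0.9]
grip_width: 0.0522
```

```bash
python3 - <<'E'
from h import *
st();go(tray(0,0,.082),-53)
im=robot.camera("scene");cv2.imwrite("pics/s14.png",im[:,:,::-1])
crop("s","pics/s14.png",350,120,460,245,5,"pics/c22.png")
E
```

```text
t 24.9 grasp [0.5558 0.2191 0.0869] jaw -53.0 tilt y [ 1.3e-03  3.0e-04 -1.0e+00] F [ 0.86  0.55 -0.9 ] w 0.0522 q [0.19 0.7  1.62 0.   0.82 1.11]
shift cm [-0.09  0.49 -0.22] rot [-0.001  0.     0.001] t 24.9
```

View pics/c22.png

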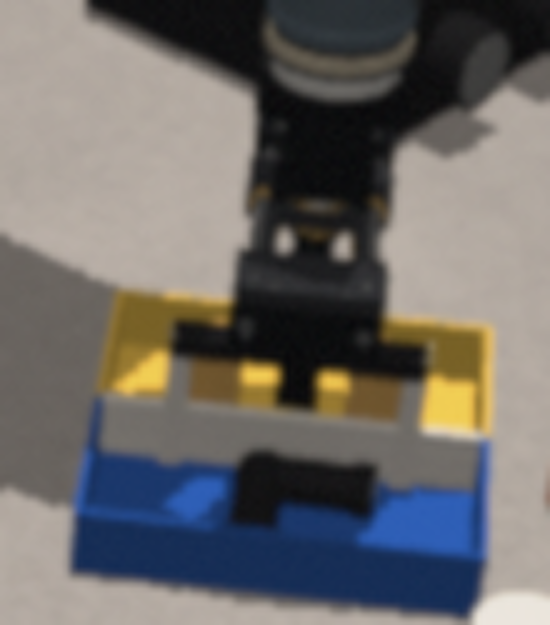

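Request:
{"fn": "carry_out", "kwargs": {
  "moves": [
    [0.6,-0.1,0.6,-0.1,0,0,0],
    [0.6,-0.1,0.6,-0.1,0,0,0],
    [0.0,-0.1,0.6,-0.1,0,0,0],
    [0.0,-0.1,0.6,-0.1,0,0,0],
    [0.0,-0.1,0.6,-0.1,0,0,0],
    [0.0,-0.1,0.6,-0.1,0,0,0],
    [0.0,-0.1,0.6,-0.1,0,0,0],
    [0.0,-0.1,0.6,-0.1,0,0,0]
  ],
  "force": 15
}}

```text
time: 25.75
position: [0.554, 0.2189, 0.0635]
tool_rot: [0.633, -0.315, 0.316, -0.633]
ft_force: [-0.7, -1.1, 0.4]
grip_width: 0.0177
```

```bash
python3 - <<'E'
from h import *
st()
E
```

```text
t 25.75 grasp [0.554  0.2189 0.0802] jaw -52.99 tilt y [ 5.e-04 -3.e-04 -1.e+00] F [-0.66 -1.08  0.42] w 0.0177 q [ 0.19  0.71  1.63 -0.    0.8   1.11]
```

Width is 17.7 mm on the 18 mm bar at grasp z 0.080. I'll raise the grip force, then lift slowly.

Request:
{"fn": "carry_out", "kwargs": {
  "moves": [
    [0,0,0,0,0,0,0],
    [0,0,0,0,0,0,0],
    [0,0,0,0,0,0,0],
    [0,0,-0.3,0,0,0,0],
    [0,0,-0.8,0,0,0,0],
    [0,0,-1.4,0,0,0,0],
    [0,0,-2,0,0,0,0],
    [0,0,-2.3,0,0,0,0],
    [0,0,-2.5,0,0,0,0],
    [0,0,-2.5,0,0,0,0],
    [0,0,-2.5,0,0,0,0]
  ],
  "force": 55
}}

```text
time: 26.85
position: [0.5536, 0.2191, 0.0884]
tool_rot: [0.633, -0.316, 0.315, -0.633]
ft_force: [0.1, -0.2, -6.3]
grip_width: 0.0175
```

```bash
python3 - <<'E'
from h import *
st();print(robot.get_obs()["moment"])
im=robot.camera("scene");cv2.imwrite("pics/s15.png",im[:,:,::-1])
crop("s","pics/s15.png",350,120,460,245,5,"pics/c23.png")
E
```

```text
t 26.85 grasp [0.5536 0.2191 0.1051] jaw -53.0 tilt y [-3.e-04 -0.e+00 -1.e+00] F [ 0.14 -0.21 -6.32] w 0.0175 q [0.19 0.67 1.62 0.   0.85 1.11]
[-0.00579537 -0.07574403  0.03591488]
```

View pics/c23.png

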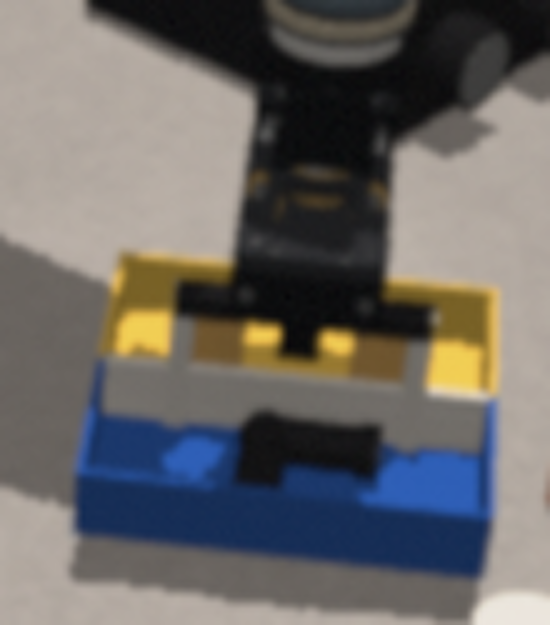

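Lifted level, with a 6.3 N load (0.64 kg) as expected. I'll continue to 10 cm.

Request:
{"fn": "carry_out", "kwargs": {
  "moves": [
    [0,0,-0.5,0,0,0,0],
    [0,0,-1.2,0,0,0,0],
    [0,0,-2,0,0,0,0],
    [0,0,-2.9,0,0,0,0],
    [0,0,-3.8,0,0,0,0],
    [0,0,-4.7,0,0,0,0],
    [0,0,-5.6,0,0,0,0],
    [0,0,-6.4,0,0,0,0],
    [0,0,-7,0,0,0,0],
    [0,0,-7.4,0,0,0,0],
    [0,0,-7.6,0,0,0,0],
    [0,0,-7.6,0,0,0,0],
    [0,0,-7.6,0,0,0,0],
    [0,0,-7.6,0,0,0,0],
    [0,0,-7.6,0,0,0,0],
    [0,0,-7.6,0,0,0,0]
  ]
}}

```text
time: 28.5
position: [0.5537, 0.2191, 0.1642]
tool_rot: [0.633, -0.316, 0.315, -0.633]
ft_force: [0.3, 0.3, -6.8]
grip_width: 0.0174
```

```bash
python3 - <<'E'
from h import *
st()
im=robot.camera("scene");cv2.imwrite("pics/s16.png",im[:,:,::-1])
crop("s","pics/s16.png",340,80,480,245,4,"pics/c24.png")
o=robot.get_obs();g=o["position"]+[0,0,-.006+.0227]
dz=g[2]-.0802;print("lift",dz)
for a,b in((1,1),(1,-1),(-1,-1),(-1,1)):
  P=tray(a*.105,b*.105,.04+dz);print((proj("scene",P)-[340,80])*4)
im=robot.camera("top");cv2.imwrite("pics/t16.png",im[:,:,::-1]);st()
E
```

```text
t 28.5 grasp [0.5537 0.2191 0.1809] jaw -53.0 tilt y [-4.e-04 -1.e-04 -1.e+00] F [ 0.28  0.31 -6.82] w 0.0174 q [0.19 0.56 1.57 0.   1.01 1.11]
lift 0.10077746841781846
[451.2 294.4]
[450.  474.4]
[103.2 438.4]
[138.8 264.8]
t 28.6 grasp [0.5537 0.2191 0.181 ] jaw -53.0 tilt y [-2.e-04 -0.e+00 -1.e+00] F [-0.44  0.2  -6.31] w 0.0173 q [0.19 0.56 1.57 0.   1.01 1.11]
```

View pics/c24.png

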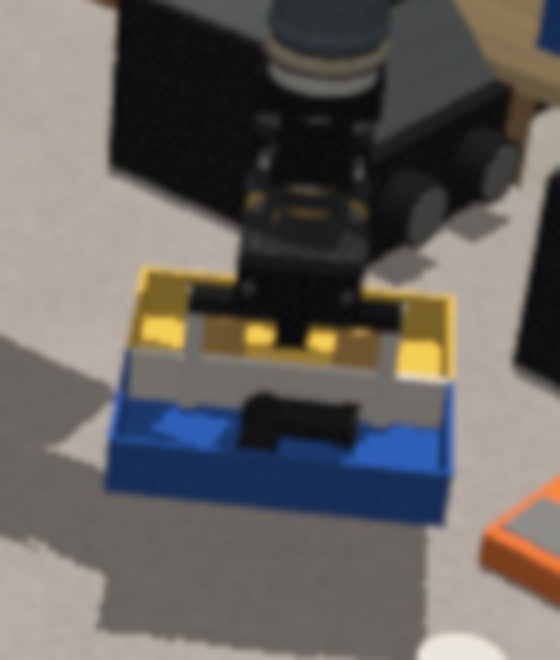

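View pics/t16.png

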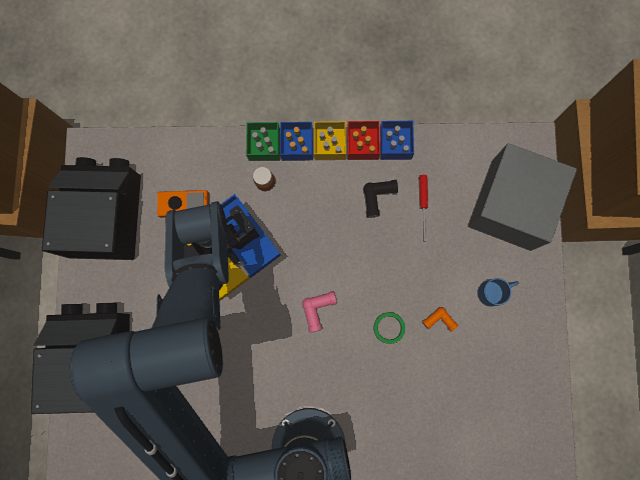

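The observed corners (455,298), (452,472), (113,440) and (143,270) match a level tray lifted 10 cm, within about 2 px in the picture. All three parts are aboard and the bystanders are unmoved. I'm handing in.

```bash
python3 -c "
from h import *
st();print(np.abs(robot.get_obs()['joint_velocities']).max());print(robot.hand_in())"
```

```text
t 28.6 grasp [0.5537 0.2191 0.181 ] jaw -53.0 tilt y [-2.e-04 -0.e+00 -1.e+00] F [-0.44  0.2  -6.31] w 0.0173 q [0.19 0.56 1.57 0.   1.01 1.11]
0.0031805573422270766
the job is handed in; nothing more can be done
None
```

The job is handed in at 28.6 s. The smaller black elbow is in the blue side and both brass spacers stand in the yellow side. The arm holds the tray by its handle, 10.1 cm up, with a 55 N grip.

**Last checks:**
- **Level and still:** the tray corners match a level tray to about 2 px and the joints are practically still.
- **Load:** it reads 6.3–6.8 N, which fits the tray plus the three parts.
- **Rest of the bench:** the tape roll, mug, jar, meter, screwdriver and look-alikes look unmoved in the last pictures.

**What disagreed:** the measured tool height reads about 23 mm lower than the fingers really are.
- **Failed grasp:** because of this, the first elbow grasp closed on top of the pipe. It pressed with about 6 N and the elbow did not visibly move.
- **Correction:** I touched the closed fingertips to bare bench, up to about 35 N, to measure the offset, and used it from then on.

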